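Clamp the glass cutting plate in the clip stand with its tab-locked knob

ROBOT

A 6-joint arm with a two-finger parallel gripper is mounted at the origin on a cart in front of the work surface, level with it; the furniture and walls round the work are solid. World frame = base frame: x ahead of the robot, y to its left, z up, the work surface at z = 0. Lengths are in m, angles in rad, forces in N, time in s.
With the tool pointing down it reaches from about 0.35 to 0.8 m from the base axis. Payload 7.3 kg.
Tool frame: the origin (TCP) lies midway between the tips of the shut fingers; the grasp point (between the pads) lies 19 mm behind it; z points along the fingers, y is the direction in which the jaws open and shut (so a half turn about z gives the same grasp; the last joint's range is limited). The gripper opens to 85 mm and grips with 20 to 120 N. Pads are 22 mm wide; open, the fingers measure 114 mm over their backs; the gripper's body (76 mm by 85 mm) begins 54 mm behind the grasp point. The pads swing forward as they close: fully open they stand 13 mm farther back than shut.
Start: joints at [-1.293, 0.342, 1.524, -0, 1.275, -0.146], TCP at [0.216, -0.479, 0.231] pointing down, gripper open.
Joint ranges: [-2.53, 2.53], [-0.77, 2.02], [0.04, 2.7], [-1, 4.14], [0.28, 2.66], [-3.11, 3.11]. Speed limits (rad/s): [2.57, 2.57, 3.14, 3.14, 3.14, 3.14].

INTERFACE

Orientations are given as [roll, pitch, yaw] about the fixed x, y, z axes, in that order (R = Rz(yaw) Ry(pitch) Rx(roll)).
In Python, from rig import arm gives the robot as it stands.
- The arm moves only by the tool apply_moves, never from a script. Its argument "targets" is a list of rows, each a list of 7 numbers: the opening, from 0 (shut) to 1 (fully open), then the shift along the world's x, y, z in m, then the turn, a rotation vector about the world's x, y, z in degrees. In form: [[hand, tx, ty, tz, rx, ry, rz], ...]. A call has 1 to 8 rows; each row shifts and turns the pose as measured when the row begins; what a row does not reach is not made up. A row lasts 1/8 s, in which the tool goes at most 62.5 mm and 10.7 degrees, less where a joint would pass 70% of its speed; a pose out of reach is approached as far as the arm can. A call is refused whole if a number of a shift passes 0.0625 or a number of a turn 10.7, either way. A call with a gripper value outside its range is refused whole. The fingers move at their own pace and stop on an object; "newtons" is the grip in N (left out, the last holds). Time passes only in rows, so rows that do not move let the fingers close. It gives the time, the measured TCP pose, the force and the opening at its end, in the units of the state.
- arm.observe(): the state, without advancing time (a new reading comes with each control period).
- arm.get_image(name): name is "side" or "top" or "wrist"; returns a dict with "img" (420x560x3 uint8, blue, green, red), "depth" (420x560 float32, m along the optical axis (not along the pixel's ray), 0 where there is no reading), "intrinsics" (3x3 intrinsics, pixels), "camera_from_world" (4x4, takes a point from world to camera coordinates). Camera axes: x right, y down, z forward; pixel columns grow to the right and rows downward; lengths in m; the calibration is good to about 2 mm. A picture is of the moment at which its call begins.
- arm.finish_job(): hands the job in, once; it reports no verdict.
The state is a dict: "clock": time; "joint_pos": joint angles; "joint_velocities": joint speeds; "joint_torque": joint torques, N m; "tcp_pos": TCP position; "tool_rot": TCP orientation; "ft_force": force on the tool from outside, world axes, zero at the start; "ft_torque": the same for the moment, N m; "opening": finger opening in m.
Only numpy, scipy, OpenCV 4.12 (cv2) and the standard library are available. Lean on these libraries where they do the work, as an engineer would, in place of code of your own. Each camera call takes 0.05 s, during which the arm holds its last target. There are 200 camera calls.

TASK

Fix the glass cutting plate in the clip stand: pinch the two release tabs of the knob and turn it counter-clockwise until it latches there with the spring clip raised, then lay the plate on the stage and slide it under the clip, straight and fully home against the rear stop. Pinch the tabs again and turn the knob back clockwise until it latches and the lowered clip holds the plate down. Leave all the other things on the table standing and lying where they are.

Things in the scene. Friction and masses are not known exactly. Their poses are not given: they have to be found in the camera images.
- clip_stand: Metal stand fixed to the table, nowhere over 90 mm high. Base spans x -80..+90, y -117..+102 mm, 10 mm thick. Origin on the table; x points from its open front to its rear, y left, z up. Left (y +55 mm): the stage with the spring clip. Right (y -115..-20 mm): a grey console, 77 mm high at x +23..+45 mm; its front face, rising from x -55 mm, leans back and carries the knob.
- stage_home (a point): Centre of the plate's underside when home: on the stage's top, 30 mm above the table; axes as the stand's. The plate slides in along +x, its 75 mm length along x, up to a stop 5 mm high with its face at x +38 mm. Guide lips 5 mm high, 55 mm apart, at x +24..+40 mm, flare outwards from x +17 mm. Forward of x +18 mm the stage is only 34 mm wide, so fingers at the plate's sides hang free.
- cutting_plate: Clear glass plate with a dark strip on it, 50 mm (its x) x 75 mm (its y), 6 mm thick, 60 g, lying flat on the table; origin at the centre of its underside. Either end may go in first.
- knob_grip (a point): On the knob's axis at mid-height of the tabs, turning with the knob. z: the axis, out of the sloping face, 35 degrees from vertical towards the stand's front; y: line through the two tabs (pinch line). Tabs: flat metal wings 24 mm wide (x), +-11 mm in z, outer faces 48 mm apart, 32 when pinched. Hub between them 30 x 20 mm, its cap ends at z +17; a steel collar 76 mm across ends at z -16 mm.
- knob (a joint): Knob angle, rad: 0 = clip down, 1.2 = clip raised, hard stops at both. Grows counter-clockwise seen facing the knob (right-handed about knob_grip's z). At 0.6 the tabs' line is level. Stays where left; turning takes about 0.1 N m. Latches only within 0.04 rad of either stop, when the tabs are let out there.
- tab_a (a joint): Travel of the release tab on the +y side of knob_grip, m: 0 = out, 0.008 = fully pinched. Sprung outwards with 3 to 6.5 N. It must be pressed in by 4 mm or more for the knob to turn, and springs fully out (latched) only at the ends of the knob's turn.
- tab_b (a joint): The same for the tab on the -y side of knob_grip.
- clip (a joint): Angle of the spring clip, rad: 0 = foot 1 mm above the bare stage, 0.09 = foot resting on the plate, 0.40 = raised by the knob (a lifter raises it by a third of the knob's angle; its spring presses it down with 1 to 2 N).
- clip_foot (a point): Underside of the clip's foot, a bar 24 mm long along y that lies 22 mm behind stage_home; raised it is 21 mm above the stage. The clip's strip is 22 mm wide.
- black_cap_vial: small upright glass vial, 28 mm diameter, 59 mm tall, black cap; stands beside the cutting plate; origin centre of its underside
- white_cap_vial: small upright glass vial, 32 mm diameter, 54 mm tall, white cap; stands beside the clip stand; origin centre of its underside
- wet_block: flat dark wooden pad 58 (its x) x 92 (its y) x 13 mm; a bystander; origin centre of its underside
- petri_a: shallow clear dish, 60 mm diameter, 14 mm tall, beside the wooden pad; origin centre of its underside
- tweezers: steel tweezers lying flat before the stand, 16 (x) x 138 (y) x 9 mm; origin centre of the underside
- wedge_1: bamboo wedge lying flat before the stand, 12 (x) x 60 (y) x 11 mm; origin centre of the underside
- graft_probe: thin probe lying behind the stand, 8 (x) x 156 (y) x 8 mm; origin centre of the underside

How it is judged:
By the outcome, as a careful person would: the job done as asked, in the order asked, and still so for the second after the job is handed in, with the robot touching nothing.
It also fails if it takes over 72 s, if anything falls off the work surface, if the arm or the gripper's body presses on something with over 40 N, if the wrist force passes 120 N, or if a joint passes its speed limit or range.

## Working session

There is one attempt and no reset: what is moved stays moved. The work goes in short steps, Python scripts to look and compute and a tool call to move; the robot and the scene stay as the last step left them, time stands still between calls to the robot, and variables do not carry over. Pictures are saved under pics/ and viewed, about 8 in all and at most 12, crops included, and the job is handed in when it is done.

Besides the shell and the picture viewer there is one more tool, called in YAML: its name, and indented under it one key for each argument. apply_moves: Moves the arm, as the interface text tells. Its arguments: {"type":"object","properties":{"targets":{"type":"array","items":{"type":"array","items":{"type":"number"}}},"newtons":{"type":"number"}},"required":["targets"]}

```bash
mkdir -p pics; ls
cat > h.py <<'E'
import numpy as np, cv2
from rig import arm
def grab(n,save=None):
    d=arm.get_image(n)
    if save: cv2.imwrite('pics/'+save,d['img'])
    np.savez('pics/'+n+'.npz',**d)
    return d
def ray(d,u,v):
    T=d['camera_from_world'];R=T[:3,:3];t=T[:3,3]
    c=-R.T@t; r=R.T@np.linalg.inv(d['intrinsics'])@np.array([u,v,1.]); return c,r
def onz(d,u,v,z):
    c,r=ray(d,u,v); return c+r*(z-c[2])/r[2]
def dep(d,u,v):
    c,r=ray(d,u,v); return c+r*d['depth'][int(round(v)),int(round(u))]
def two(d1,p1,d2,p2):
    c1,r1=ray(d1,*p1);c2,r2=ray(d2,*p2)
    s=np.linalg.lstsq(np.c_[r1,-r2],c2-c1,rcond=None)[0]
    a=c1+s[0]*r1;b=c2+s[1]*r2
    return (a+b)/2,np.linalg.norm(a-b)
def proj(d,p):
    q=d['camera_from_world']@np.r_[p,1]; q=d['intrinsics']@q[:3]; return q[:2]/q[2]
E
python3 - <<'E'
from h import *
np.set_printoptions(precision=3,suppress=True)
print(arm.observe())
for n in('top','side'):
    d=grab(n,n+'0.png'); print(n,d['intrinsics'],d['camera_from_world'], ray(d,0,0)[0])
E
```

```text
pics
{'clock': 0.0, 'joint_pos': array([-1.293,  0.343,  1.525, -0.   ,  1.275, -0.146]), 'joint_velocities': array([-0.   ,  0.001,  0.001, -0.002, -0.001,  0.001]), 'joint_torque': array([ -0.001, -43.368, -24.601,  -0.   ,   0.008,  -0.   ]), 'tcp_pos': array([ 0.216, -0.478,  0.231]), 'tool_rot': array([-3.14 , -0.   ,  0.424]), 'ft_force': array([ 0.862, -0.38 , -0.221]), 'ft_torque': array([-0.031, -0.023,  0.034]), 'opening': 0.08560357511239841}
top [[424.484   0.    279.415]
 [  0.    424.484 209.796]
 [  0.      0.      1.   ]] [[ 0.011 -1.    -0.016  0.041]
 [-0.994 -0.009 -0.11   0.533]
 [ 0.11   0.017 -0.994  1.168]
 [ 0.     0.     0.     1.   ]] [0.402 0.026 1.22 ]
side [[437.348   0.    275.497]
 [  0.    437.348 209.846]
 [  0.      0.      1.   ]] [[-0.985 -0.169  0.023  0.519]
 [-0.108  0.516 -0.85   0.1  ]
 [ 0.132 -0.84  -0.526  1.066]
 [ 0.     0.     0.     1.   ]] [0.381 0.931 0.634]
```

View pics/top0.png

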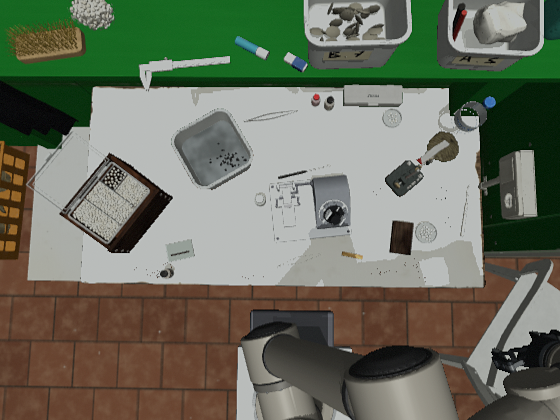

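View pics/side0.png

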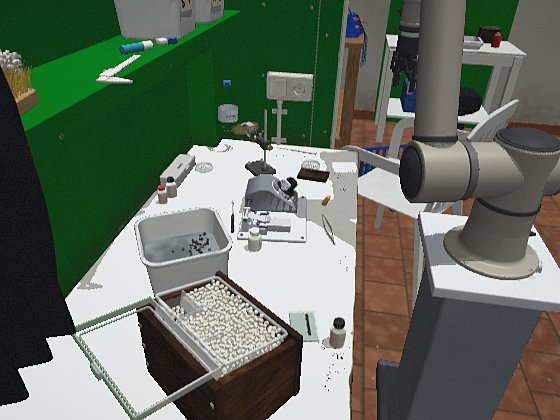

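The top view shows the stand at about (312,208), the knob at (334,213), the plate at (180,250), the black-cap vial at (166,271) and the white-cap vial at (260,198). The side view agrees: plate at (303,325), stand at (270,215).

Run:
```python
from h import *
np.set_printoptions(precision=3,suppress=True)
d=dict(np.load('pics/top.npz')); s=dict(np.load('pics/side.npz'))
for n,p in dict(knob=(334,213),plate=(180,250),stage=(288,205),wv=(260,198),bv=(166,271),baseFL=(273,240),baseFR=(350,238),cons=(331,181)).items(): print(n,dep(d,*p),onz(d,*p,0.01))
for n,p in dict(knob=(288,187),plate=(303,325),baseL=(240,239),baseFR=(306,241)).items(): print('s',n,dep(s,*p))
# plate contour in top
im=d['img'];c=im[225:285,140:220]
cv2.imwrite('pics/crop0.png',np.hstack([cv2.resize(c,None,fx=5,fy=5,interpolation=cv2.INTER_CUBIC)[:500],cv2.resize(im[165:250,240:370],(400,300),interpolation=cv2.INTER_CUBIC)]))if 0 else None
o=np.hstack([cv2.resize(c,(350,262),interpolation=cv2.INTER_CUBIC),cv2.resize(im[165:250,245:358],(348,262),interpolation=cv2.INTER_CUBIC)])
cv2.imwrite('pics/crop0.png',o)
T=arm.get_image('wrist'); C=T['camera_from_world']; cp=-C[:3,:3].T@C[:3,3]; print('wristcam',cp,C[:3,:3],T['intrinsics'])
```

```text
knob [ 0.519 -0.101  0.089] [ 0.527 -0.11   0.01 ]
plate [0.417 0.33  0.004] [0.417 0.329 0.01 ]
stage [0.546 0.022 0.037] [0.549 0.022 0.01 ]
wv [0.563 0.1   0.052] [0.569 0.103 0.01 ]
bv [0.359 0.352 0.06 ] [0.358 0.366 0.01 ]
baseFL [ 0.449  0.064 -0.001] [0.448 0.064 0.01 ]
baseFR [ 0.457 -0.157 -0.004] [ 0.456 -0.155  0.01 ]
cons [ 0.61  -0.095  0.068] [ 0.62  -0.101  0.01 ]
s knob [ 0.508 -0.079  0.076]
s plate [0.416 0.333 0.007]
s baseL [0.603 0.075 0.002]
s baseFR [ 0.442  0.048 -0.   ]
wristcam [ 0.286 -0.446  0.374] [[ 0.412 -0.911 -0.   ]
 [-0.868 -0.392  0.304]
 [-0.277 -0.125 -0.953]] [[304.874   0.    280.154]
 [  0.    304.874 212.781]
 [  0.      0.      1.   ]]
```

apply_moves:
  targets:
    - [1,0.034,0.05,0.006,0,0,-2.8]
    - [1,0.034,0.05,0.006,0,0,-2.8]
    - [1,0.034,0.05,0.006,0,0,-2.8]
    - [1,0.034,0.05,0.006,0,0,-2.8]
    - [1,0.034,0.05,0.006,0,0,-2.8]
    - [1,0.034,0.05,0.006,0,0,-2.8]
    - [1,0.034,0.05,0.006,0,0,-2.8]
    - [1,0.034,0.05,0.006,0,0,-2.8]
  newtons: 60

```text
clock: 1.15
tcp_pos: [0.491, -0.0684, 0.278]
tool_rot: [-3.139, -0.0, 0.011]
ft_force: [-0.3, -1.4, 0.1]
opening: 0.0857
```

apply_moves:
  targets:
    - [1,0.02,0.05,-0.02,0,0,0]
    - [1,0,0,0,0,0,0]

```text
clock: 1.4
tcp_pos: [0.513, -0.0131, 0.2572]
tool_rot: [-3.138, -0.001, 0.016]
ft_force: [0.3, 0.1, 1.3]
opening: 0.0852
```

Run:
```python
from h import *
np.set_printoptions(precision=3,suppress=True)
o=arm.observe();print(o['clock'],o['tcp_pos'],o['tool_rot'])
d=grab('wrist'); cv2.imwrite('pics/w1.png',cv2.resize(d['img'],(800,600),interpolation=cv2.INTER_CUBIC))
```

```text
1.4 [ 0.513 -0.013  0.257] [-3.138 -0.001  0.016]
```

View pics/w1.png

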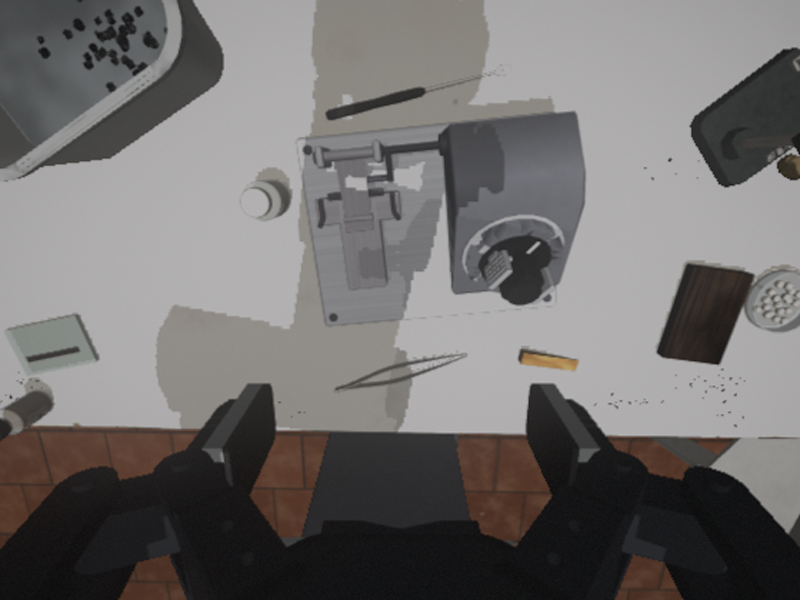

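The wrist view (800x600) shows the stand's base corners at (299,140), (325,326) and (553,303). The knob collar is around (513,253), the plate at (52,345), the black-cap vial at (20,410) and the white-cap vial at (264,200).

Run:
```python
from h import *
np.set_printoptions(precision=4,suppress=True)
d=dict(np.load('pics/wrist.npz')); t=dict(np.load('pics/top.npz'))
P=[onz(d,u*.7,v*.7,.01)[:2] for u,v in((299,140),(325,326),(553,303))]
M=np.array([(.09,.102),(-.08,.102),(-.08,-.117)])
P=np.array(P);print(P,np.linalg.norm(P[0]-P[1]),np.linalg.norm(P[1]-P[2]))
a=M-M.mean(0);b=P-P.mean(0)
yaw=np.arctan2((a[:,0]*b[:,1]-a[:,1]*b[:,0]).sum(),(a*b).sum());R=np.array([[np.cos(yaw),-np.sin(yaw)],[np.sin(yaw),np.cos(yaw)]])
o=P.mean(0)-R@M.mean(0);print('yaw',yaw,'o',o,'res',(R@M.T).T+o-P)
# knob points depth in stand frame
for u,v in((497,268),(522,290),(540,250),(515,245),(470,250),(565,250),(513,218),(480,180),(370,200),(360,240),(510,265),(530,270)):
    p=dep(d,u*.7,v*.7); print((u,v),p,'stand',R.T@(p[:2]-o))
x0,y0=290,135
c=cv2.resize(d['img'][y0:225,x0:420],(780,540),interpolation=cv2.INTER_CUBIC)
c=cv2.convertScaleAbs(c,alpha=1.5,beta=25)
cv2.imwrite('pics/knob1.png',c)
```

```text
[[ 0.6094  0.0743]
 [ 0.443   0.0584]
 [ 0.4697 -0.1565]] 0.167145805000269 0.21654422431013248
yaw 0.11445301304224038 o [ 0.5338 -0.0341] res [[ 0.0022  0.0033]
 [-0.0003 -0.0003]
 [-0.002  -0.003 ]]
(497, 268) [ 0.5186 -0.0846  0.0823] stand [-0.0209 -0.0485]
(522, 290) [ 0.5039 -0.1029  0.0895] stand [-0.0376 -0.065 ]
(540, 250) [ 0.5297 -0.1206  0.0655] stand [-0.014  -0.0855]
(515, 245) [ 0.5341 -0.0995  0.0707] stand [-0.0072 -0.065 ]
(470, 250) [ 0.5283 -0.0667  0.0631] stand [-0.0092 -0.0318]
(565, 250) [ 0.5267 -0.1469  0.0473] stand [-0.02   -0.1113]
(513, 218) [ 0.5546 -0.0953  0.0736] stand [ 0.0137 -0.0632]
(480, 180) [ 0.5814 -0.0684  0.0769] stand [ 0.0433 -0.0395]
(370, 200) [0.5627 0.0134 0.0311] stand [0.0341 0.0439]
(360, 240) [0.5291 0.0223 0.0289] stand [0.0017 0.0565]
(510, 265) [ 0.5224 -0.0925  0.0885] stand [-0.018  -0.0568]
(530, 270) [ 0.518  -0.1087  0.0846] stand [-0.0242 -0.0723]
```

View pics/knob1.png

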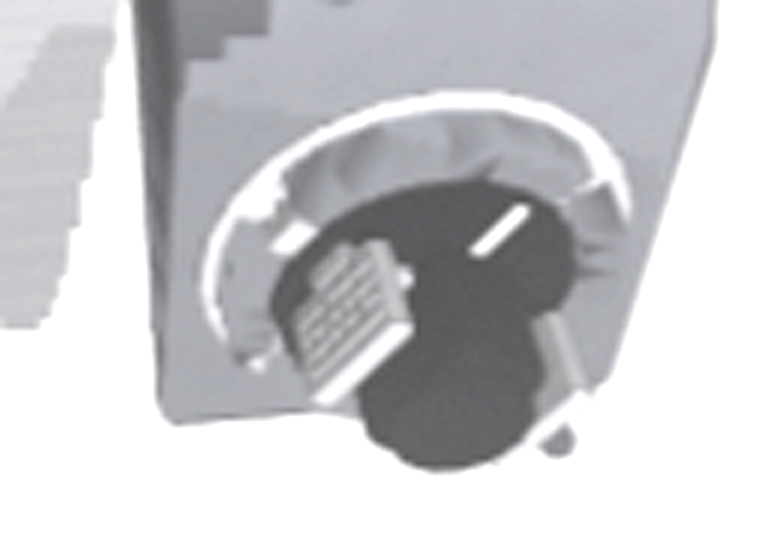

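The crop shows the knob cap's dark disc centred at about (448,400), with tab top edges centred at about (366,363) and (557,417). The tab line therefore slopes down to the right, as expected at knob = 0.

Run:
```python
from h import *
np.set_printoptions(precision=4,suppress=True)
d=dict(np.load('pics/wrist.npz')); t=dict(np.load('pics/top.npz'))
yaw=.114; o=np.array([.5338,-.0341,0])
c,s=np.cos(yaw),np.sin(yaw);S=np.array([[c,-s,0],[s,c,0],[0,0,1]])
raw=lambda u,v:(290+(u+.5)/6-.5,135+(v+.5)/6-.5)
# cap disc: depth points
pts=[dep(d,*raw(u,v)) for u in range(400,500,8) for v in range(370,440,8)]
pts=np.array(pts);q=(pts-o)@S; n=np.linalg.svd(q-q.mean(0))[2][2]
print('cap pts mean',np.median(q,0),'normal',n*np.sign(n[2]),q.std(0))
for p in((448,400),(366,363),(557,417),(320,400),(410,327),(530,437),(582,393)):
    w=dep(d,*raw(*p)); print(p,w,(w-o)@S)
ax=np.array([-np.sin(np.radians(35)),0,np.cos(np.radians(35))])
# collar white ring: left extreme, right extreme, top
for p in((207,270),(628,220),(455,95)):
    w=dep(d,*raw(*p)); print('ring',p,(w-o)@S)
# top view crop
im=t['img'][175:240,300:365]; g=im.max(2); m=((g<70)*255).astype(np.uint8)
k,l,st,ce=cv2.connectedComponentsWithStats(m)
for i in range(1,k):
    if st[i,4]>20: print('dark',st[i],ce[i]+[300,175])
cap=np.median(pts,0)
print('cap in top px',proj(t,S@((np.median(q,0)))+o))
```

```text
cap pts mean [-0.0358 -0.0638  0.0888] normal [-0.5089  0.1873  0.8402] [0.0043 0.0051 0.0032]
(448, 400) [ 0.5062 -0.1011  0.091 ] [-0.035  -0.0634  0.091 ]
(366, 363) [ 0.5121 -0.0866  0.0889] [-0.0275 -0.0497  0.0889]
(557, 417) [ 0.4995 -0.1254  0.077 ] [-0.0444 -0.0868  0.077 ]
(320, 400) [ 0.504  -0.0801  0.0841] [-0.0349 -0.0423  0.0841]
(410, 327) [ 0.5193 -0.093   0.0917] [-0.0211 -0.0569  0.0917]
(530, 437) [ 0.4952 -0.1214  0.0754] [-0.0483 -0.0824  0.0754]
(582, 393) [ 0.5047 -0.1286  0.0792] [-0.0396 -0.0906  0.0792]
ring (207, 270) [-0.0161 -0.0274  0.0527]
ring (628, 220) [-0.0139 -0.1074  0.054 ]
ring (455, 95) [ 0.0155 -0.0697  0.0742]
dark [10  5  6 31 47] [313.5745 193.8298]
dark [ 23  30  21  22 244] [334.168  215.1885]
cap in top px [334.319  218.1014]
```

```bash
cat >> h.py <<'E'
from scipy.spatial.transform import Rotation as Ro
YAW=.114; O=np.array([.5338,-.0341,0]); S=Ro.from_euler('z',YAW).as_matrix()
AX=np.array([-np.sin(np.radians(35)),0,np.cos(np.radians(35))])
GR=np.array([-.0277,-.068,.0709])
def W(p): return S@np.asarray(p)+O
def st(p): return (np.asarray(p)-O)@S
def knobR(phi):
    # tool orientation: z=-axis, y=-(tab line)
    u=np.array([-AX[0]*0+AX[2],0,-AX[0]]); y=np.array([0,1.,0]); f=phi-.6
    yk=-np.sin(f)*u+np.cos(f)*y; Y=-yk; Z=-AX; X=np.cross(Y,Z)
    return S@np.c_[X,Y,Z]
def knobP(zk): return W(GR+AX*zk)
def go(p,R):
    o=arm.observe(); Rc=Ro.from_euler('xyz',o['tool_rot']).as_matrix()
    dp=p-o['tcp_pos']; rv=Ro.from_matrix(R@Rc.T).as_rotvec(degrees=True)
    n=int(np.ceil(max(np.linalg.norm(dp)/.058,np.linalg.norm(rv)/10)))
    np.set_printoptions(precision=4,suppress=True)
    print('clock',o['clock'],'q',o['joint_pos'],'tcp',o['tcp_pos'],'dp',dp,'rv',rv,'n',n,'per',np.r_[dp,rv]/max(n,1))
E
python3 - <<'E'
from h import *
go(knobP(.09),knobR(0))
print(W(GR))
E
```

```text
clock 1.45 q [-0.18    0.2987  1.5108  0.0031  1.3298  1.3756] tcp [ 0.5132 -0.0148  0.2582] dp [-0.0504 -0.0959 -0.1136] rv [ 12.4909 -32.8483 -27.786 ] n 5 per [-0.0101 -0.0192 -0.0227  2.4982 -6.5697 -5.5572]
[ 0.514  -0.1048  0.0709]
```

apply_moves:
  targets:
    - [1,-0.01,-0.019,-0.023,2.5,-6.6,-5.6]
    - [1,-0.01,-0.019,-0.023,2.5,-6.6,-5.6]
    - [1,-0.01,-0.019,-0.023,2.5,-6.6,-5.6]
    - [1,-0.01,-0.019,-0.023,2.5,-6.6,-5.6]
    - [1,-0.01,-0.019,-0.023,2.5,-6.6,-5.6]
    - [1,0,0,0,0,0,0]

```text
clock: 2.2
tcp_pos: [0.4692, -0.1033, 0.1548]
tool_rot: [-2.792, -0.473, -0.535]
ft_force: [0.1, -0.6, -0.7]
opening: 0.0853
```

Run:
```python
from h import *
go(knobP(.09),knobR(0))
d=grab('wrist'); 
print(proj(d,W(GR)),proj(d,W(GR+AX*.017)))
cv2.imwrite('pics/w2.png',cv2.convertScaleAbs(cv2.resize(d['img'],(800,600),interpolation=cv2.INTER_CUBIC),alpha=1.3,beta=20))
```

```text
clock 2.2 q [-0.6397  0.1686  2.2027  0.9046  0.5121  0.6326] tcp [ 0.4692 -0.1033  0.1548] dp [-0.0064 -0.0073 -0.0102] rv [ 0.551  -1.7183 -1.9713] n 1 per [-0.0064 -0.0073 -0.0102  0.551  -1.7183 -1.9713]
[294.0593 218.6845] [295.125  226.4832]
```

View pics/w2.png

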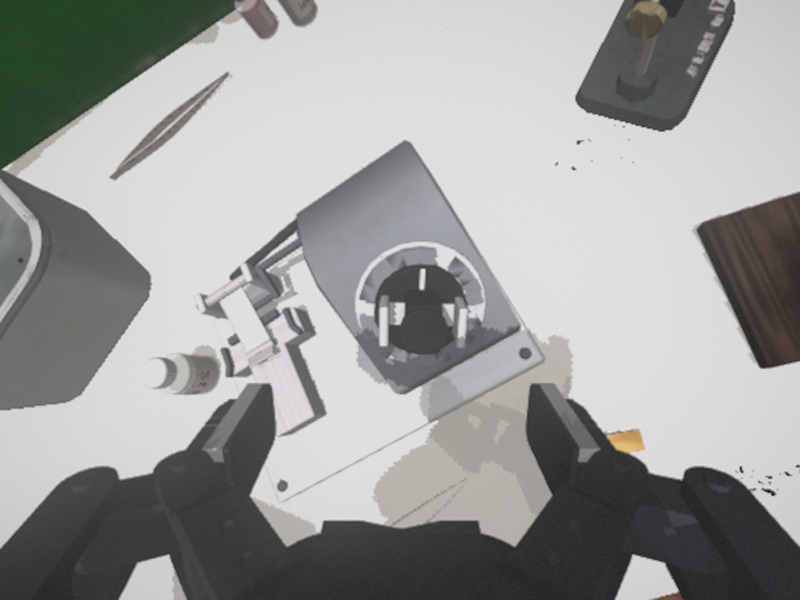

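Tabs appear vertical in the image at (384,320) and (460,320), so the jaws are aligned with them. Their midpoint matches the projected estimate.

apply_moves:
  targets:
    - [1,-0.0065,-0.007,-0.01,0.6,-1.7,-2.0]
    - [1,0.015,0.0015,-0.0205,0,0,0]
    - [1,0.015,0.0015,-0.0205,0,0,0]
    - [1,0,0,0,0,0,0]

```text
clock: 2.75
tcp_pos: [0.4992, -0.1098, 0.1091]
tool_rot: [-2.768, -0.504, -0.573]
ft_force: [0.6, 0.8, 0.2]
opening: 0.0852
```

Run:
```python
from h import *
go(knobP(-.010),knobR(0))
d=grab('wrist'); 
print(proj(d,W(GR)),proj(d,W(GR+AX*.011)))
g=d['img'][170:330,200:360]
cv2.imwrite('pics/w3.png',cv2.convertScaleAbs(cv2.resize(g,(560,560),interpolation=cv2.INTER_CUBIC),alpha=1.3,beta=20))
```

```text
clock 2.75 q [-0.6096  0.318   2.2204  1.3065  0.4054  0.2518] tcp [ 0.4992 -0.1098  0.1091] dp [ 0.0206  0.0057 -0.0464] rv [ 0.4935  0.445  -0.4068] n 1 per [ 0.0206  0.0057 -0.0464  0.4935  0.445  -0.4068]
[284.0122 254.8339] [284.2216 262.3593]
```

View pics/w3.png

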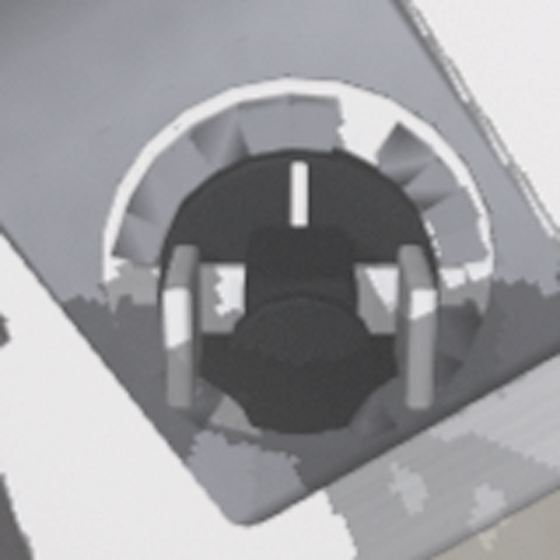

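Tabs' top edges sit at crop x 177 and 422, centred on the jaws. The row is about 7 px lower than predicted, so I shift the grip estimate by about 2.5 mm. I also check wrist joint 5, which is near its limit, with a quick kinematic fit.

```bash
cat > kin.py <<'E'
from h import *
from scipy.optimize import least_squares
D=[([-1.293,.342,1.524,0,1.275,-.146],[.216,-.479,.231],[-3.14,0,.424]),
([-.18,.2987,1.5108,.0031,1.3298,1.3756],[.5132,-.0148,.2582],[-3.138,-.001,.016]),
([-.6397,.1686,2.2027,.9046,.5121,.6326],[.4692,-.1033,.1548],[-2.792,-.473,-.535]),
([-.6096,.318,2.2204,1.3065,.4054,.2518],[.4992,-.1098,.1091],[-2.768,-.504,-.573])]
E=lambda s,*a:Ro.from_euler(s,*a).as_matrix()
def fk(q,k):
    h,a,b,L,c,e,y0=k
    A=E('z',q[0]);B=E('y',q[1]);C=E('y',q[1]+q[2])
    Rw=A@C@E('z',q[3])@E('y',q[4])
    p=A@(np.array([e,c,h])+B@[0,0,a]+C@[0,0,b])+Rw@[0,0,L]
    return p,Rw@E('z',q[5]+y0)
def res(k):
    r=[]
    for q,p,t in D:
        P,R=fk(q,k); r+=list(P-p)+list(.3*(R-E('xyz',t)).ravel())
    return r
best=None
for y0 in(1.57,-1.57,0):
    s=least_squares(res,[.2,.4,.4,.25,.07,0,y0])
    if best is None or s.cost<best.cost: best=s
K=best.x
lo=np.array([-2.53,-.77,.04,-1,.28,-3.11]);hi=np.array([2.53,2.02,2.7,4.14,2.66,3.11])
def ik(p,R,q0):
    f=lambda q:np.r_[fk(q,K)[0]-p,.3*(fk(q,K)[1]-R).ravel()]
    s=least_squares(f,np.clip(q0,lo+1e-3,hi-1e-3),bounds=(lo,hi)); return s.x,np.linalg.norm(s.fun)
E
python3 - <<'E'
from kin import *
np.set_printoptions(precision=3,suppress=True)
print(K,best.cost,np.abs(res(K)).max())
q=arm.observe()['joint_pos']
for ph,z in((0,.02),(0,0),(0,-.012),(.3,-.012),(.6,-.012),(.9,-.012),(1.2,-.012),(1.25,-.012)):
    q,e=ik(knobP(z),knobR(ph),q); print(ph,z,q,e)
E
```

```text
[ 0.097  0.561  0.361  0.285  0.082 -0.019  1.57 ] 0.00027647317321592127 0.012423032366053702
0 0.02 [-0.579  0.33   2.259  1.424  0.38   0.161] 1.6270732893448528e-13
0 0 [-0.559  0.375  2.256  1.546  0.366  0.049] 3.4349292430821073e-10
0 -0.012 [-0.547  0.402  2.253  1.619  0.36  -0.019] 1.2830237382916121e-12
0.3 -0.012 [-0.547  0.402  2.253  1.619  0.36  -0.319] 4.785398902533955e-13
0.6 -0.012 [-0.547  0.402  2.253  1.619  0.36  -0.619] 1.323338334321496e-12
0.9 -0.012 [-0.547  0.402  2.253  1.619  0.36  -0.919] 4.009189625752953e-12
1.2 -0.012 [-0.547  0.402  2.253  1.619  0.36  -1.219] 1.389883175413227e-11
1.25 -0.012 [-0.547  0.402  2.253  1.619  0.36  -1.269] 5.642417887127352e-15
```

```bash
python3 - <<'E'
from h import *
X=S.T@knobR(0)[:,0]; g=GR-.0025*X+.002*AX; print(g)
s=open('h.py').read().replace('GR=np.array([-.0277,-.068,.0709])','GR=np.array([%.4f,%.4f,%.4f])'%tuple(g)); open('h.py','w').write(s)
E
python3 -c "
from h import *
go(knobP(-.010),knobR(0))"
```

```text
[-0.03053734 -0.06658839  0.07135482]
clock 2.8 q [-0.6101  0.3163  2.2207  1.3057  0.4057  0.2524] tcp [ 0.4991 -0.11    0.1098] dp [ 0.0177  0.0069 -0.0466] rv [ 0.5331  0.5007 -0.3958] n 1 per [ 0.0177  0.0069 -0.0466  0.5331  0.5007 -0.3958]
```

```bash
python3 -c "
from h import *
o=arm.observe();R=Ro.from_euler('xyz',o['tool_rot']).as_matrix()
print('tool frame dp',R.T@(knobP(-.01)-o['tcp_pos']))
d=dict(np.load('pics/wrist.npz'));C=d['camera_from_world'];cp=-C[:3,:3].T@C[:3,3]
print('cam in tool',R.T@(cp-o['tcp_pos']),(C[:3,:3]@R))
# tabs ray at their depth
for u,v in((200+177/3.5,170+349/3.5),(200+422/3.5,170+349/3.5)): print(R.T@(dep(d,u,v)-o['tcp_pos']))
"
```

```text
tool frame dp [-0.01283545  0.00247121  0.04863115]
cam in tool [ 0.07723932 -0.00016034 -0.14240403] [[ 6.82140934e-04  9.99999687e-01 -4.01659009e-04]
 [-9.52623016e-01  5.27657483e-04 -3.04153106e-01]
 [-3.04152799e-01  5.90104900e-04  9.52623077e-01]]
[-0.01362917 -0.01831908  0.02644729]
[-0.01374     0.02499497  0.02669077]
```

apply_moves:
  targets:
    - [1,0.006,0.003,-0.016,0.5,0.5,-0.4]
    - [1,0.006,0.002,-0.015,0,0,0]
    - [1,0.006,0.002,-0.015,0,0,0]
    - [1,0,0,0,0,0,0]

```text
clock: 3.3
tcp_pos: [0.5207, -0.1032, 0.0695]
tool_rot: [-2.763, -0.504, -0.577]
ft_force: [-0.1, 0.9, 0.4]
opening: 0.0854
```

```bash
python3 -c "
from h import *
go(knobP(-.010),knobR(0));o=arm.observe();R=Ro.from_euler('xyz',o['tool_rot']).as_matrix()
print(R.T@(knobP(-.01)-o['tcp_pos']),o['ft_force'])"
```

```text
clock 3.3 q [-0.5619  0.4387  2.2113  1.6159  0.3713 -0.0339] tcp [ 0.5207 -0.1032  0.0695] dp [-0.0039  0.0002 -0.0063] rv [ 0.2575  0.5655 -0.3087] n 1 per [-0.0039  0.0002 -0.0063  0.2575  0.5655 -0.3087]
[-0.006   0.0033  0.0028] [-0.1492  0.8904  0.3608]
```

apply_moves:
  targets:
    - [1,-0.004,0,-0.006,0.2,0.5,-0.3]
    - [0.6,0,0,0,0,0,0]
    - [0.3,0,0,0,0,0,0]
    - [0,0,0,0,0,0,0]
    - [0,0,0,0,0,0,0]
    - [0,0,0,0,0,0,0]
  newtons: 40

```text
clock: 4.05
tcp_pos: [0.516, -0.1049, 0.0668]
tool_rot: [-2.767, -0.499, -0.582]
ft_force: [3.5, 0.7, -4.3]
opening: 0.0292
```

```bash
python3 -c "
from h import *
go(knobP(-.010),knobR(0));o=arm.observe();R=Ro.from_euler('xyz',o['tool_rot']).as_matrix()
print(R.T@(knobP(-.01)-o['tcp_pos']),o['ft_force'],o['opening'])
print('step5deg',np.degrees(.1)*(S@AX))"
```

```text
clock 4.05 q [-0.5677  0.4397  2.2203  1.6297  0.3681 -0.0495] tcp [ 0.516  -0.1049  0.0668] dp [ 0.0008  0.0018 -0.0036] rv [0.2889 0.2394 0.0761] n 1 per [ 0.0008  0.0018 -0.0036  0.2889  0.2394  0.0761]
[-0.0021 -0.0007  0.0035] [ 3.5436  0.7166 -4.3314] 0.029214869257289226
step5deg [-3.265  -0.3738  4.6934]
```

apply_moves:
  targets:
    - [0,0,0,0,-3.4,-0.4,4.9]
    - [0,0,0,0,-4.0,-0.45,5.7]
    - [0,0,0,0,-4.0,-0.45,5.7]

```text
clock: 4.42
tcp_pos: [0.5163, -0.1039, 0.067]
tool_rot: [-2.976, -0.597, -0.178]
ft_force: [-1.9, 0.4, 1.5]
opening: 0.0294
```

```bash
cat > ck.py <<'E'
import sys
from h import *
ph=float(sys.argv[1]); go(knobP(-.010),knobR(ph));o=arm.observe();R=Ro.from_euler('xyz',o['tool_rot']).as_matrix()
Rk=(S@knobR(0)).T
M=knobR(.6).T@R; print('phi',.6-np.arctan2(M[1,0],M[0,0]),'tool dp',R.T@(knobP(-.01)-o['tcp_pos']),'f',o['ft_force'],'t',o['ft_torque'],o['opening'])
E
python3 ck.py 0.4
```

```text
clock 4.425 q [-0.5683  0.4402  2.221   1.632   0.3726 -0.4102] tcp [ 0.5163 -0.1039  0.067 ] dp [ 0.0005  0.0008 -0.0038] rv [-1.2783  0.2054  1.9537] n 1 per [ 0.0005  0.0008 -0.0038 -1.2783  0.2054  1.9537]
phi 0.3595894334918729 tool dp [-0.0018 -0.0003  0.0035] f [-1.9258  0.4012  1.4699] t [0.1474 0.2768 0.0577] 0.029440293350710543
```

apply_moves:
  targets:
    - [0,0,0,0,-4.6,-0.5,6.6]
    - [0,0,0,0,-4.6,-0.5,6.6]
    - [0,0,0,0,-4.6,-0.5,6.6]
    - [0,0,0,0,-4.6,-0.5,6.6]
    - [0,0,0,0,-4.6,-0.5,6.6]
    - [0,0,0,0,-3.4,-0.4,4.9]
    - [0,0,0,0,0,0,0]

```text
clock: 5.3
tcp_pos: [0.5156, -0.1014, 0.0668]
tool_rot: [2.772, -0.501, 0.804]
ft_force: [-1.3, -0.6, -0.2]
opening: 0.0293
```

```bash
python3 ck.py 1.2
```

```text
clock 5.3 q [-0.5675  0.4395  2.2187  1.6021  0.3767 -1.2137] tcp [ 0.5156 -0.1014  0.0668] dp [ 0.0011 -0.0017 -0.0036] rv [-0.5728  0.0451  0.1212] n 1 per [ 0.0011 -0.0017 -0.0036 -0.5728  0.0451  0.1212]
phi 1.1926091320309784 tool dp [-0.0021  0.0008  0.0035] f [-1.2948 -0.5911 -0.1698] t [-0.2255  0.381  -0.1093] 0.02928380086848491
```

apply_moves:
  targets:
    - [0,0,0,0,-1.7,-0.2,2.5]
    - [0,0,0,0,-0.6,-0.1,0.8]

```text
clock: 5.55
tcp_pos: [0.5155, -0.1013, 0.0668]
tool_rot: [2.741, -0.478, 0.871]
ft_force: [-1.7, 0.5, 1.6]
opening: 0.0291
```

```bash
python3 ck.py 1.2
python3 - <<'E'
from h import *
print('axis torque',arm.observe()['ft_torque']@(S@AX))
d=grab('wrist');t=grab('side')
a=cv2.convertScaleAbs(cv2.resize(d['img'][100:400],(560,300)),alpha=1.3,beta=15)
b=cv2.convertScaleAbs(cv2.resize(t['img'][170:250,225:315],None,fx=6,fy=6,interpolation=cv2.INTER_CUBIC)[:, :],alpha=1.0)
cv2.imwrite('pics/k4.png',np.vstack([a,cv2.resize(b,(560,300))]))
E
```

```text
clock 5.55 q [-0.5678  0.4397  2.2193  1.6046  0.3772 -1.2794] tcp [ 0.5155 -0.1013  0.0668] dp [ 0.0012 -0.0018 -0.0035] rv [ 1.4719  0.3187 -2.8347] n 1 per [ 0.0012 -0.0018 -0.0035  1.4719  0.3187 -2.8347]
phi 1.2555166672590803 tool dp [-0.0021  0.0008  0.0035] f [-1.6967  0.4764  1.5728] t [ 0.6824  0.4688 -0.9691] 0.029057845747132702
axis torque -1.213298625039834
```

View pics/k4.png

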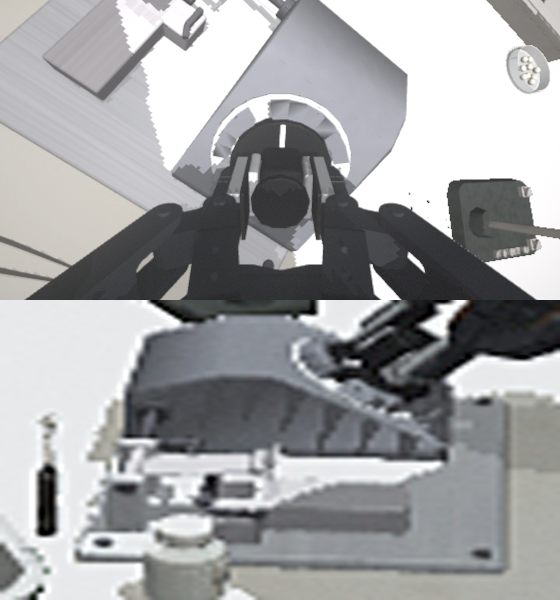

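The knob is at its stop (axis torque −1.2 N·m) with both tabs pinched between the pads, and the side view shows the clip raised. Now I release it.

apply_moves:
  targets:
    - [0.5,0,0,0,0,0,0]
    - [1,0,0,0,0,0,0]
    - [1,0,0,0,0,0,0]
    - [1,0,0,0,0,0,0]
    - [1,-0.017,-0.002,0.025,0,0,0]
    - [1,-0.025,-0.003,0.036,0,0,0]
    - [1,-0.025,-0.003,0.036,0,0,0]
    - [1,0,0,0,0,0,0]

```text
clock: 6.65
tcp_pos: [0.4468, -0.1095, 0.1659]
tool_rot: [2.74, -0.474, 0.875]
ft_force: [0.8, -0.4, -0.0]
opening: 0.0855
```

```bash
python3 ck.py 1.2
python3 - <<'E'
from h import *
d=grab('wrist','w5raw.png')
cv2.imwrite('pics/w5.png',cv2.convertScaleAbs(cv2.resize(d['img'][60:330,100:460],(800,600),interpolation=cv2.INTER_CUBIC),alpha=1.2,beta=10))
E
```

```text
clock 6.65 q [-0.7155  0.1113  2.2534  0.9564  0.5506 -0.7009] tcp [ 0.4468 -0.1095  0.1659] dp [ 0.07    0.0064 -0.1027] rv [ 1.6582  0.1979 -3.0484] n 3 per [ 0.0233  0.0021 -0.0342  0.5527  0.066  -1.0161]
phi 1.2602906503475704 tool dp [-0.0025  0.0011  0.1244] f [ 0.8332 -0.3705 -0.0351] t [-0.0688  0.2353  0.0043] 0.08549646209195726
```

View pics/w5.png

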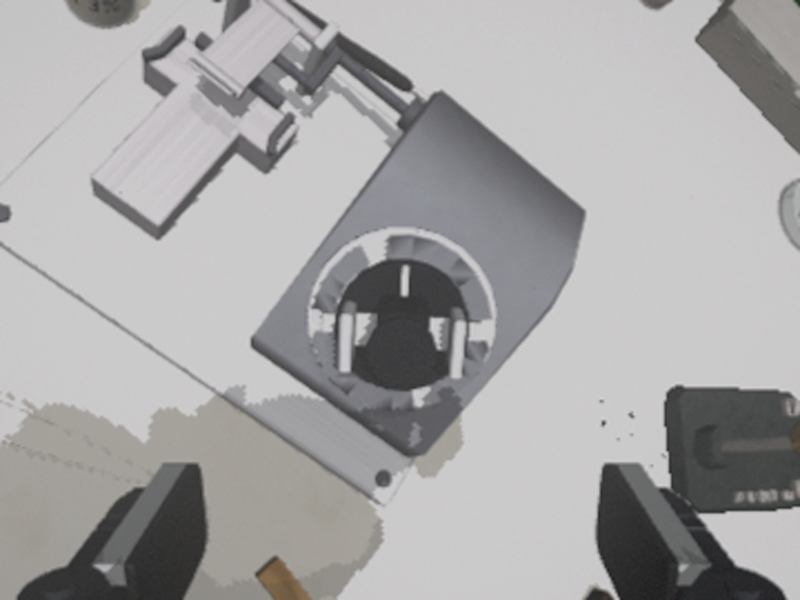

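The view shows the clip raised over the stage. Tab top edges are at (346,345) and (457,345) in the crop, and the stage's front corners are at (94,180) and (158,236).

Run:
```python
from h import *
np.set_printoptions(precision=4,suppress=True)
d=dict(np.load('pics/wrist.npz')); f=lambda u,v:(100+u*.45,60+v*.45)
a=dep(d,*f(346,350));b=dep(d,*f(457,350));print('tabs',st(a),st(b),np.linalg.norm(a-b))
a=dep(d,*f(343,372));b=dep(d,*f(457,377));v=st(a)-st(b);u=np.array([AX[2],0,-AX[0]]);print('front ends',v,np.linalg.norm(v),'phi',.6-np.arctan2(v@u,v[1]))
for p in((94,180),(158,236)): print('stage front',st(onz(d,*f(*p),.03)),st(dep(d,*f(*p))),onz(d,*f(*p),.03))
print('base corner FR',st(onz(d,*f(384,503),.01)),'hole',st(onz(d,*f(384,478),.01)),'base edge',st(onz(d,*f(0,241),.01)))
for p in((130,190),(200,120)): print('stage top',st(dep(d,*f(*p))))
```

```text
tabs [-0.0502 -0.0506  0.0736] [-0.0287 -0.0841  0.088 ] 0.04229262057051638
front ends [-0.0213  0.0363 -0.0133] 0.04416930274228782 phi 1.205444574552787
stage front [-0.0411  0.0698  0.03  ] [-0.0403  0.0707  0.0272] [0.485  0.0306 0.03  ]
stage front [-0.0445  0.0364  0.03  ] [-0.0404  0.0391  0.0155] [ 0.4854 -0.003   0.03  ]
base corner FR [-0.0799 -0.1143  0.01  ] hole [-0.0703 -0.108   0.01  ] base edge [-0.0803  0.0863  0.01  ]
stage top [-0.0354  0.0568  0.0299]
stage top [0.0102 0.055  0.0294]
```

The knob measures φ ≈ 1.205 with the tabs out, so it is latched raised. The stage top measures 0.030 m high, as given. Next I go to the plate.

Run:
```python
from h import *
go(np.array([.417,.315,.17]),Ro.from_euler('xyz',[np.pi,0,np.pi/2]).as_matrix())
d=dict(np.load('pics/top.npz'));print(dep(d,180,250))
from kin import *
q=arm.observe()['joint_pos'];T=Ro.from_euler('xyz',[np.pi,0,np.pi/2]).as_matrix()
print(ik(np.array([.417,.315,.17]),T,[.5,.3,1.5,0,1.3,.5]))
```

```text
clock 6.7 q [-0.7146  0.1143  2.2536  0.9591  0.5494 -0.7027] tcp [ 0.4471 -0.1093  0.1648] dp [-0.0301  0.4243  0.0052] rv [-17.9855  31.0323  44.0994] n 8 per [-0.0038  0.053   0.0006 -2.2482  3.879   5.5124]
[0.4173 0.3299 0.0045]
(array([ 0.4896,  0.3873,  1.6488, -0.    ,  1.1055,  0.49  ]), np.float64(7.954052133599198e-11))
```

apply_moves:
  targets:
    - [1,-0.004,0.05,0.02,-2.2,3.9,5.5]
    - [1,-0.004,0.05,0.02,-2.2,3.9,5.5]
    - [1,-0.004,0.05,0.01,-2.2,3.9,5.5]
    - [1,-0.004,0.05,0,-2.2,3.9,5.5]
    - [1,-0.004,0.05,0,-2.2,3.9,5.5]
    - [1,-0.004,0.05,-0.01,-2.2,3.9,5.5]
    - [1,-0.004,0.05,-0.01,-2.2,3.9,5.5]
    - [1,-0.004,0.05,-0.02,-2.2,3.9,5.5]

```text
clock: 7.7
tcp_pos: [0.4159, 0.2973, 0.1636]
tool_rot: [-3.125, -0.01, 1.57]
ft_force: [1.9, -0.4, 1.0]
opening: 0.0854
```

Run:
```python
from h import *
go(np.array([.417,.315,.17]),Ro.from_euler('xyz',[np.pi,0,np.pi/2]).as_matrix())
```

```text
clock 7.7 q [0.4604 0.3877 1.6568 0.0185 1.1078 0.4525] tcp [0.4159 0.2973 0.1636] dp [0.0011 0.0177 0.0064] rv [-0.5774 -0.9647  0.024 ] n 1 per [ 0.0011  0.0177  0.0064 -0.5774 -0.9647  0.024 ]
```

apply_moves:
  targets:
    - [0.75,0.001,0.018,0,-0.6,-1.0,0]
    - [0.75,0,0,0,0,0,0]

```text
clock: 7.95
tcp_pos: [0.4141, 0.321, 0.1568]
tool_rot: [-3.131, 0.002, 1.581]
ft_force: [0.2, 0.8, -0.6]
opening: 0.0643
```

Run:
```python
from h import *
d=grab('wrist','w6raw.png')
np.set_printoptions(precision=4,suppress=True)
print(proj(d,[.417,.33,0]))
im=d['img']
cv2.imwrite('pics/w6.png',cv2.resize(im[60:420,60:500],(800,654))[:600])
```

```text
[285.1268 187.1064]
```

View pics/w6.png

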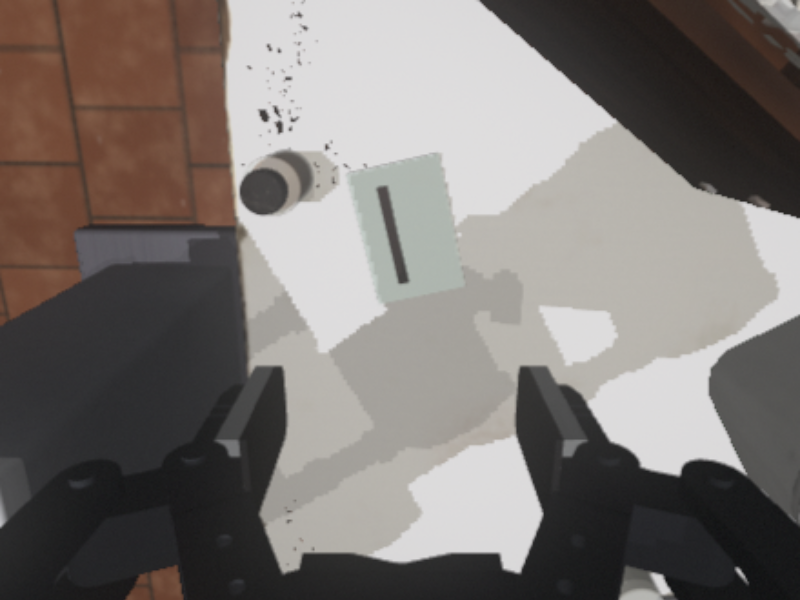

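The plate's corners are at crop (347,172), (440,153), (464,287) and (385,303). The black-cap vial is at (265,190), beyond the far-left corner.

Run:
```python
from h import *
np.set_printoptions(precision=4,suppress=True)
d=dict(np.load('pics/wrist.npz')); f=lambda u,v:(60+u*.55,60+v*.55)
im=d['img'].astype(int); m=(((im[...,1]-im[...,2])>8)*255).astype(np.uint8); m[:,:240]=0;m[:,330:]=0;m[:130]=0;m[240:]=0
m=cv2.morphologyEx(m,cv2.MORPH_CLOSE,np.ones((9,9)))
c=max(cv2.findContours(m,0,2)[0],key=cv2.contourArea)
for nm,P in(('mask',cv2.boxPoints(cv2.minAreaRect(c))),('eye',[f(*p) for p in((347,172),(440,153),(464,287),(385,303))])):
    Q=np.array([onz(d,u,v,.006) for u,v in P]); print(nm,Q[:,:2].tolist(),'sides',[np.linalg.norm(Q[i]-Q[(i+1)%4]) for i in range(4)],'c',Q.mean(0))
    e=[Q[(i+1)%4]-Q[i] for i in range(4)]; L=max(e,key=np.linalg.norm); print('long axis ang',np.degrees(np.arctan2(L[1],L[0])))
print('vial base',onz(d,*f(312,170),.0),'cap',onz(d,*f(265,192),.059))
print('depth',[dep(d,*f(*p))[2] for p in((420,200),(430,260),(390,290))])
```

```text
mask [[0.4010236880710693, 0.29034652233607217], [0.4010236880710693, 0.29034652233607217], [0.4010246486619198, 0.29143895258472885], [0.4010246486619198, 0.29143895258472885]] sides [np.float64(0.0), np.float64(0.0010924306709878143), np.float64(0.0), np.float64(0.0010924306709878143)] c [0.401  0.2909 0.006 ]
long axis ang 89.94961894596591
eye [[0.3837604863744699, 0.3626878816651004], [0.43222091912451704, 0.373003247574346], [0.4479844929822582, 0.29983762094713573], [0.4038487518145188, 0.28967560718832336]] sides [np.float64(0.04954614330261708), np.float64(0.07484450000180908), np.float64(0.04529050863105842), np.float64(0.07572536320587767)] c [0.417  0.3313 0.006 ]
long axis ang 105.38346639797372
vial base [0.3644 0.3628 0.    ] cap [0.3534 0.3602 0.059 ]
depth [np.float64(0.00596698164252768), np.float64(0.006623096044952537), np.float64(0.005821533782925881)]
```

apply_moves:
  targets:
    - [0.72,0.002,0,-0.04,0,0,5.7]
    - [0.72,0.002,0,-0.04,0,0,5.7]
    - [0.72,0,0,-0.03,0,0,0]
    - [0.72,0,0,0,0,0,0]

```text
clock: 8.5
tcp_pos: [0.4178, 0.3171, 0.0432]
tool_rot: [-3.127, -0.001, 1.783]
ft_force: [-0.5, -0.3, -0.4]
opening: 0.0619
```

Run:
```python
from h import *
go(np.array([.4185,.3193,.005]),Ro.from_euler('xyz',[np.pi,0,np.radians(102.1)]).as_matrix())
print(arm.observe()['tool_rot'],arm.observe()['opening'])
```

```text
clock 8.5 q [0.4997 0.5741 1.7405 0.0073 0.8401 0.283 ] tcp [0.4178 0.3171 0.0432] dp [ 0.0007  0.0022 -0.0382] rv [ 0.0867 -0.8128 -0.0304] n 1 per [ 0.0007  0.0022 -0.0382  0.0867 -0.8128 -0.0304]
[-3.1274 -0.0015  1.7825] 0.061852529800198675
```

apply_moves:
  targets:
    - [0.72,0.001,0.002,-0.018,0,-0.8,0]
    - [0.72,0,0,-0.018,0,0,0]
    - [0.72,0,0,0,0,0,0]

```text
clock: 8.88
tcp_pos: [0.4213, 0.3185, 0.0103]
tool_rot: [3.138, -0.001, 1.779]
ft_force: [0.6, 0.4, 0.5]
opening: 0.0618
```

apply_moves:
  targets:
    - [0.68,0,0,-0.003,0,0,0]
    - [0.68,0,0,0,0,0,0]

```text
clock: 9.12
tcp_pos: [0.4227, 0.3188, 0.0096]
tool_rot: [3.134, -0.003, 1.779]
ft_force: [0.1, 0.5, 0.0]
opening: 0.0583
```

apply_moves:
  targets:
    - [0.68,-0.004,0,-0.006,0,0.4,0.2]
    - [0.68,0,0,-0.003,0,0,0]
    - [0.68,0,0,0,0,0,0]

```text
clock: 9.5
tcp_pos: [0.4189, 0.3191, 0.001]
tool_rot: [3.14, -0.005, 1.782]
ft_force: [0.0, -0.6, -0.4]
opening: 0.0582
```

apply_moves:
  targets:
    - [0.68,0,0,-0.002,0,0,0]
    - [0.68,0,0,-0.002,0,0,0]
    - [0.68,0,0,0,0,0,0]

```text
clock: 9.88
tcp_pos: [0.4188, 0.3191, -0.0034]
tool_rot: [3.14, -0.005, 1.783]
ft_force: [0.5, -0.1, 0.3]
opening: 0.0583
```

apply_moves:
  targets:
    - [0.5,0,0,0,0,0,0]
    - [0.4,0,0,0,0,0,0]
    - [0.4,0,0,0,0,0,0]
  newtons: 30

```text
clock: 10.25
tcp_pos: [0.4191, 0.3193, -0.0026]
tool_rot: [3.139, -0.005, 1.783]
ft_force: [-0.2, 0.2, -0.5]
opening: 0.0488
```

apply_moves:
  targets:
    - [0.4,0,0,0.02,0,0,0]
    - [0.4,0,0,0.04,0,0,0]
    - [0.4,0,0,0.04,0,0,0]
    - [0.4,0,0,0,0,0,0]

```text
clock: 10.75
tcp_pos: [0.4182, 0.3187, 0.0989]
tool_rot: [-3.141, -0.004, 1.783]
ft_force: [-0.2, 0.7, -0.6]
opening: 0.0485
```

Run:
```python
from h import *
print(arm.observe()['opening'])
go(W([-.06,.055,.09]),Ro.from_euler('xyz',[np.pi,0,YAW]).as_matrix())
```

```text
0.048467227728649864
clock 10.75 q [0.503  0.4877 1.7005 0.0049 0.9528 0.2885] tcp [0.4182 0.3187 0.0989] dp [ 0.0498 -0.305  -0.0089] rv [ -0.2278   0.1222 -95.5988] n 10 per [ 0.005  -0.0305 -0.0009 -0.0228  0.0122 -9.5599]
```

apply_moves:
  targets:
    - [0.4,0.005,-0.03,0,0,0,-9.4]
    - [0.4,0.005,-0.03,0,0,0,-9.4]
    - [0.4,0.005,-0.03,0,0,0,-9.4]
    - [0.4,0.005,-0.03,0,0,0,-9.4]
    - [0.4,0.005,-0.03,0,0,0,-9.4]
    - [0.4,0.005,-0.03,0,0,0,-9.4]
    - [0.4,0.005,-0.03,0,0,0,-9.4]
    - [0.4,0.005,-0.03,0,0,0,-9.4]

```text
clock: 11.75
tcp_pos: [0.4537, 0.0722, 0.091]
tool_rot: [-3.133, 0.005, 0.432]
ft_force: [0.1, -0.8, -0.6]
opening: 0.0489
```

Run:
```python
from h import *
print(arm.observe()['opening'])
go(W([-.06,.055,.09]),Ro.from_euler('xyz',[np.pi,0,YAW]).as_matrix())
```

```text
0.04891093261216469
clock 11.75 q [-0.0131  0.4039  1.8814  0.0071  0.8644  1.1214] tcp [0.4537 0.0722 0.091 ] dp [ 0.0143 -0.0585 -0.001 ] rv [ -0.3871  -0.403  -18.2026] n 2 per [ 0.0071 -0.0292 -0.0005 -0.1936 -0.2015 -9.1013]
```

apply_moves:
  targets:
    - [0.4,0.007,-0.028,0,-0.2,-0.2,-9]
    - [0.4,0.005,-0.022,0,-0.2,-0.2,-8]
    - [0.4,0,0,0,0,0,0]

```text
clock: 12.12
tcp_pos: [0.4642, 0.0189, 0.0879]
tool_rot: [-3.141, 0.005, 0.121]
ft_force: [-0.1, -0.6, -1.3]
opening: 0.0489
```

Run:
```python
from h import *
go(W([-.06,.055,.09]),Ro.from_euler('xyz',[np.pi,0,YAW]).as_matrix())
d=grab('wrist','w7raw.png')
cv2.imwrite('pics/w7.png',cv2.convertScaleAbs(cv2.resize(d['img'][90:390,80:480],(800,600),interpolation=cv2.INTER_CUBIC),alpha=1.1))
```

```text
clock 12.125 q [-0.1243  0.4158  1.8724 -0.0004  0.8588  1.3254] tcp [0.4642 0.0189 0.0879] dp [ 0.0038 -0.0052  0.0021] rv [-0.0232 -0.3082 -0.4205] n 1 per [ 0.0038 -0.0052  0.0021 -0.0232 -0.3082 -0.4205]
```

View pics/w7.png

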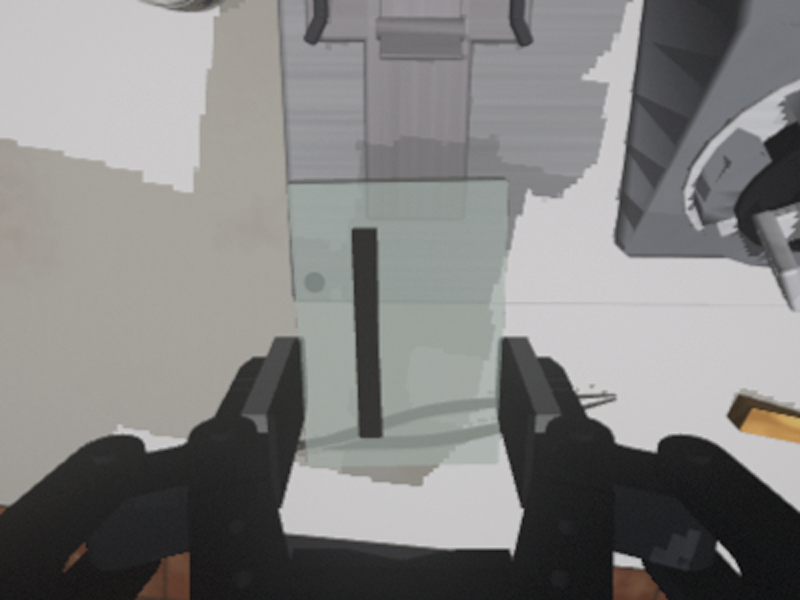

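The view shows the plate held straight, with its far edge from (289,183) to (507,179). The stage's side edges are at x 366 and 468, and the guide lips at (317,30) and (521,30).

Run:
```python
from h import *
np.set_printoptions(precision=4,suppress=True)
d=dict(np.load('pics/wrist.npz')); f=lambda u,v:(80+u/2,90+v/2)
o=arm.observe();print(o['tcp_pos'],'tcp stand',st(o['tcp_pos']),o['tool_rot'])
zt=o['tcp_pos'][2]+.0086
for n,p,z in (('stL',(365,80),.03),('stL',(367,170),.03),('stR',(469,80),.03),('stR',(467,170),.03),('stFL',(368,218),.03),('stFR',(463,218),.03),('lipL',(316,43),.035),('lipR',(526,43),.035),('pFL',(289,183),zt),('pFR',(507,179),zt),('pNL',(308,466),zt),('pNR',(499,463),zt),('baseL',(281,50),.01),('baseL',(295,290),.01)):
    print(n,st(onz(d,*f(*p),z)))
print('depth plate',[dep(d,*f(*p))[2] for p in((450,200),(450,300),(330,200))],zt)
```

```text
[0.4638 0.0197 0.0878] tcp stand [-0.0635  0.0614  0.0878] [-3.1402  0.006   0.1235]
stL [0.0051 0.0725 0.03  ]
stL [-0.0238  0.0721  0.03  ]
stR [0.0054 0.0394 0.03  ]
stR [-0.0235  0.0389  0.03  ]
stFL [-0.0403  0.0719  0.03  ]
stFR [-0.0401  0.0395  0.03  ]
lipL [0.0161 0.087  0.035 ]
lipR [0.0166 0.0231 0.035 ]
pFL [-0.014   0.086   0.0964]
pFR [-0.0128  0.0373  0.0964]
pNL [-0.0894  0.0847  0.0964]
pNR [-0.0881  0.0347  0.0964]
baseL [0.0139 0.1024 0.01  ]
baseL [-0.0751  0.1016  0.01  ]
depth plate [np.float64(0.09628707914131193), np.float64(0.09598631126725188), np.float64(0.09682958473207784)] 0.09640073811415101
```

apply_moves:
  targets:
    - [0.4,0.024,-0.0025,0,0,-0.3,-1.4]
    - [0.4,0,0,-0.02,0,0,0]
    - [0.4,0,0,-0.02,0,0,0]
    - [0.4,0,0,-0.01,0,0,0]
    - [0.4,0,0,0,0,0,0]

```text
clock: 12.8
tcp_pos: [0.4861, 0.0215, 0.0346]
tool_rot: [-3.139, 0.005, 0.112]
ft_force: [-0.3, 0.7, -1.3]
opening: 0.0491
```

```bash
cat > ps.py <<'E'
from h import *
np.set_printoptions(precision=4,suppress=True)
o=arm.observe();R=Ro.from_euler('xyz',o['tool_rot']).as_matrix()
print('t',o['clock'],'tcp stand',st(o['tcp_pos']),'yaw err',o['tool_rot'][2]-YAW,'rot',o['tool_rot'],'plate centre est',st(o['tcp_pos']+R@[.0124,.0008,0]),'underside',o['tcp_pos'][2]+.0026,'f stand',S.T@o['ft_force'],'op',o['opening'])
E
python3 ps.py
```

```text
t 12.8 tcp stand [-0.041   0.0607  0.0346] yaw err -0.0016874659531637276 rot [-3.1386  0.0046  0.1123] plate centre est [-0.0286  0.0599  0.0346] underside 0.037233876471548806 f stand [-0.2187  0.7359 -1.332 ] op 0.049092661201417365
```

apply_moves:
  targets:
    - [0.4,0.0005,-0.0045,0,0,-0.3,-0.8]
    - [0.4,0,0,-0.0045,0,0,0]
    - [0.4,0,0,0,0,0,0]

```text
clock: 13.18
tcp_pos: [0.4874, 0.0169, 0.0312]
tool_rot: [-3.14, -0.003, 0.099]
ft_force: [0.0, 0.1, -1.7]
opening: 0.0486
```

```bash
python3 ps.py
```

```text
t 13.175 tcp stand [-0.0403  0.056   0.0312] yaw err -0.015413594774393538 rot [-3.1397 -0.0032  0.0986] plate centre est [-0.0279  0.055   0.0312] underside 0.03376044467929734 f stand [ 0.0321  0.0903 -1.7054] op 0.048559740631339894
```

Lower in small steps to contact.

apply_moves:
  targets:
    - [0.4,0,0,-0.002,0,0.2,0]
    - [0.4,0,0,-0.0015,0,0,0]
    - [0.4,0,0,0,0,0,0]

```text
clock: 13.55
tcp_pos: [0.4877, 0.0168, 0.0279]
tool_rot: [-3.14, -0.0, 0.098]
ft_force: [-0.2, -0.5, -0.6]
opening: 0.0488
```

```bash
python3 ps.py
```

```text
t 13.55 tcp stand [-0.04    0.0558  0.0279] yaw err -0.01550791917216622 rot [-3.1395 -0.0004  0.0985] plate centre est [-0.0276  0.0549  0.0279] underside 0.03045476052247576 f stand [-0.2053 -0.4621 -0.5633] op 0.04883924558187454
```

apply_moves:
  targets:
    - [0.4,0,0,-0.0008,0,0,0]
    - [0.4,0.007,0.0008,0,0,0,0]
    - [0.4,0.007,0.0008,0,0,0,0]
    - [0.4,0,0,0,0,0,0]

```text
clock: 14.05
tcp_pos: [0.5032, 0.0185, 0.0271]
tool_rot: [-3.14, -0.001, 0.099]
ft_force: [0.0, 0.1, -1.2]
opening: 0.0491
```

```bash
python3 ps.py
```

```text
t 14.05 tcp stand [-0.0244  0.0558  0.0271] yaw err -0.015499662745770318 rot [-3.1397 -0.0012  0.0985] plate centre est [-0.012   0.0548  0.0271] underside 0.029733721927721085 f stand [ 0.0255  0.098  -1.1629] op 0.04907637126321272
```

apply_moves:
  targets:
    - [0.4,0.004,0.0005,0,0,0,0]
    - [0.4,0.004,0.0005,0,0,0,0]
    - [0.4,0.002,0.0002,0,0,0,0]
    - [0.4,0,0,0,0,0,0]

```text
clock: 14.55
tcp_pos: [0.5138, 0.0199, 0.027]
tool_rot: [-3.14, -0.001, 0.099]
ft_force: [-0.0, -0.3, -1.1]
opening: 0.0487
```

```bash
python3 ps.py
```

```text
t 14.55 tcp stand [-0.0138  0.0559  0.027 ] yaw err -0.015434592200275335 rot [-3.1396 -0.0008  0.0986] plate centre est [-0.0014  0.0549  0.027 ] underside 0.02959309222280667 f stand [-0.0774 -0.3409 -1.0796] op 0.04872221258849416
```

apply_moves:
  targets:
    - [0.4,0.0015,0.0002,0,0,0,0]
    - [0.4,0.0015,0.0002,0,0,0,0]
    - [0.4,0,0,0,0,0,0]

```text
clock: 14.92
tcp_pos: [0.5152, 0.0201, 0.0267]
tool_rot: [-3.139, 0.003, 0.099]
ft_force: [-0.1, -0.2, 0.7]
opening: 0.0488
```

```bash
python3 ps.py
```

```text
t 14.925 tcp stand [-0.0123  0.056   0.0267] yaw err -0.015457991038070898 rot [-3.1393  0.0029  0.0985] plate centre est [0.0001 0.055  0.0267] underside 0.029349129287252473 f stand [-0.0855 -0.1541  0.6797] op 0.04883260168734312
```

apply_moves:
  targets:
    - [0.4,0.004,0.0005,0,0,0,0]

```text
clock: 15.05
tcp_pos: [0.5154, 0.0203, 0.0266]
tool_rot: [-3.139, 0.012, 0.099]
ft_force: [-20.7, -5.8, 16.8]
opening: 0.0489
```

```bash
python3 ps.py
```

```text
t 15.05 tcp stand [-0.0121  0.0561  0.0266] yaw err -0.014814143043732866 rot [-3.139   0.0116  0.0992] plate centre est [0.0003 0.0551 0.0265] underside 0.029219671244165912 f stand [-21.2306  -3.4497  16.8239] op 0.04889971023324849
```

The plate is against the stop (21 N on push). I release it, rise and check.

apply_moves:
  targets:
    - [0.4,0,0,0,0,0,0]
    - [0.7,0,0,0,0,0,0]
    - [0.7,0,0,0,0,0,0]
    - [0.7,0,0,0.015,0,0,0]
    - [0.7,-0.01,-0.001,0.035,0,0,0]
    - [0.7,-0.02,-0.002,0.03,0,0,0]
    - [0.7,0,0,0,0,0,0]

```text
clock: 15.92
tcp_pos: [0.4871, 0.0173, 0.1118]
tool_rot: [-3.14, 0.006, 0.099]
ft_force: [-0.3, -0.4, -0.3]
opening: 0.0596
```

```bash
python3 - <<'E'
from h import *
d=grab('wrist','w8raw.png')
cv2.imwrite('pics/w8.png',cv2.convertScaleAbs(cv2.resize(d['img'][60:300,120:440],(800,600),interpolation=cv2.INTER_CUBIC),alpha=1.1))
E
python3 ps.py
```

```text
t 15.975 tcp stand [-0.0403  0.0564  0.1108] yaw err -0.01479808200292955 rot [-3.1396  0.0065  0.0992] plate centre est [-0.0279  0.0554  0.1108] underside 0.11343621682630838 f stand [ 0.0146  1.6061 -0.5469] op 0.05978067426583215
```

View pics/w8.png

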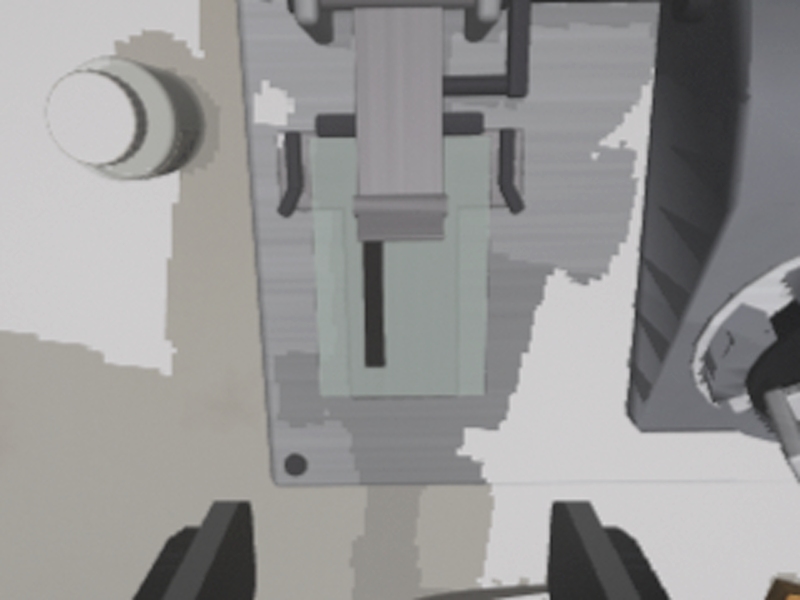

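The plate's rear edge is flush with the stop at row 135 and its front edge is level at row 396. It is centred between the lips, at x 312 to 490, with the raised clip over it. Back to the knob.

Run:
```python
from h import *
T=np.array([.5158,-.1016,.0668]); go(T+S@AX*.1,knobR(1.2))
```

```text
clock 15.975 q [-0.1222  0.4164  1.7855  0.0007  0.9464  1.349 ] tcp [0.4874 0.0173 0.1108] dp [-0.0286 -0.1254  0.0379] rv [ -6.7942 -35.2726  34.1204] n 5 per [-0.0057 -0.0251  0.0076 -1.3588 -7.0545  6.8241]
```

apply_moves:
  targets:
    - [1,-0.005,-0.01,0.02,-1.1,-5.9,5.7]
    - [1,-0.005,-0.023,0.02,-1.1,-5.9,5.7]
    - [1,-0.005,-0.023,0.01,-1.1,-5.9,5.7]
    - [1,-0.005,-0.023,0,-1.1,-5.9,5.7]
    - [1,-0.005,-0.023,-0.005,-1.1,-5.9,5.7]
    - [1,-0.004,-0.023,-0.007,-1.1,-5.9,5.7]
    - [1,0,0,0,0,0,0]

```text
clock: 16.85
tcp_pos: [0.4663, -0.0742, 0.1506]
tool_rot: [2.903, -0.429, 0.654]
ft_force: [0.5, 0.4, 0.3]
opening: 0.0854
```

Run:
```python
from h import *
T=np.array([.5158,-.1016,.0668]); go(T+S@AX*.05,knobR(1.2))
```

```text
clock 16.85 q [-0.5118  0.1615  2.1683  0.6302  0.4921 -0.0565] tcp [ 0.4663 -0.0742  0.1506] dp [ 0.021  -0.0307 -0.0428] rv [-2.8034 -7.4425  5.3807] n 1 per [ 0.021  -0.0307 -0.0428 -2.8034 -7.4425  5.3807]
```

Lateral and turn first, then down the axis.

apply_moves:
  targets:
    - [1,-0.002,-0.014,0,-1.4,-3.7,2.7]
    - [1,-0.002,-0.014,0,-1.4,-3.7,2.7]
    - [1,0.011,-0.001,-0.02,0,0,0]
    - [1,0.011,-0.001,-0.02,0,0,0]
    - [1,0,0,0,0,0,0]

```text
clock: 17.48
tcp_pos: [0.488, -0.1001, 0.1093]
tool_rot: [2.79, -0.491, 0.784]
ft_force: [0.3, 0.1, -0.6]
opening: 0.0849
```

Run:
```python
from h import *
T=np.array([.5158,-.1016,.0668]); go(T+S@AX*.02,knobR(1.2))
```

```text
clock 17.475 q [-0.5992  0.2976  2.2346  1.2351  0.4033 -0.8401] tcp [ 0.488  -0.1001  0.1093] dp [ 0.0164 -0.0028 -0.0261] rv [-0.7902 -1.0141  0.7887] n 1 per [ 0.0164 -0.0028 -0.0261 -0.7902 -1.0141  0.7887]
```

apply_moves:
  targets:
    - [1,0.008,-0.0015,-0.013,-0.8,-1.0,0.8]
    - [1,0.008,-0.0015,-0.013,0,0,0]
    - [1,0,0,0,0,0,0]

```text
clock: 17.85
tcp_pos: [0.5058, -0.1015, 0.0846]
tool_rot: [2.766, -0.496, 0.811]
ft_force: [-0.4, -0.8, -0.3]
opening: 0.0857
```

Run:
```python
from h import *
T=np.array([.5158,-.1016,.0668]); go(T,knobR(1.2)); print(arm.observe()['ft_force'])
```

```text
clock 17.85 q [-0.5801  0.3834  2.2293  1.4819  0.3806 -1.1023] tcp [ 0.5058 -0.1015  0.0846] dp [ 0.01   -0.0001 -0.0178] rv [-0.1644  0.0725 -0.072 ] n 1 per [ 0.01   -0.0001 -0.0178 -0.1644  0.0725 -0.072 ]
[-0.3952 -0.773  -0.2874]
```

apply_moves:
  targets:
    - [1,0.005,0,-0.009,0,0,0]
    - [1,0.004,0,-0.009,0,0,0]
    - [1,0,0,0,0,0,0]

```text
clock: 18.23
tcp_pos: [0.5158, -0.1003, 0.0693]
tool_rot: [2.765, -0.499, 0.812]
ft_force: [-0.2, 1.2, -0.2]
opening: 0.0851
```

Run:
```python
from h import *
T=np.array([.5158,-.1016,.0668]); go(T,knobR(1.2)); print(arm.observe()['ft_force'])
```

```text
clock 18.225 q [-0.5641  0.4332  2.2203  1.6029  0.3746 -1.2167] tcp [ 0.5158 -0.1003  0.0693] dp [-0.     -0.0013 -0.0025] rv [-0.2577  0.2396 -0.1277] n 1 per [-0.     -0.0013 -0.0025 -0.2577  0.2396 -0.1277]
[-0.1674  1.2143 -0.1734]
```

apply_moves:
  targets:
    - [1,0,-0.001,-0.0025,0,0,0]
    - [0.6,0,0,0,0,0,0]
    - [0.3,0,0,0,0,0,0]
    - [0,0,0,0,0,0,0]
    - [0,0,0,0,0,0,0]
    - [0,0,0,0,0,0,0]
  newtons: 40

```text
clock: 18.98
tcp_pos: [0.515, -0.1008, 0.0695]
tool_rot: [2.763, -0.501, 0.813]
ft_force: [2.6, -1.2, -3.3]
opening: 0.029
```

apply_moves:
  targets:
    - [0,0,0,0,3.4,0.4,-4.9]
    - [0,0,0,0,4.0,0.45,-5.7]
    - [0,0,0,0,4.0,0.45,-5.7]

```text
clock: 19.35
tcp_pos: [0.5157, -0.1021, 0.0698]
tool_rot: [2.973, -0.599, 0.408]
ft_force: [-0.8, -1.0, 0.4]
opening: 0.029
```

```bash
python3 ck.py 0; python3 -c "
from h import *
print(arm.observe()['ft_torque']@(S@AX))"
```

```text
clock 19.35 q [-0.5672  0.4327  2.2231  1.6217  0.3745 -0.8795] tcp [ 0.5157 -0.1021  0.0698] dp [ 0.0011 -0.001  -0.0066] rv [ 27.5983   3.6107 -39.3685] n 5 per [ 0.0002 -0.0002 -0.0013  5.5197  0.7221 -7.8737]
phi 0.8414612702128395 tool dp [-0.0032  0.0003  0.0059] f [-0.7699 -1.0396  0.3864] t [-0.2598  0.2235 -0.1158] 0.029043947708524292
0.03857668111378401
```

apply_moves:
  targets:
    - [0,0,0,0,4.6,0.5,-6.6]
    - [0,0,0,0,4.6,0.5,-6.6]
    - [0,0,0,0,4.6,0.5,-6.6]
    - [0,0,0,0,4.6,0.5,-6.6]
    - [0,0,0,0,4.6,0.5,-6.6]
    - [0,0,0,0,3.4,0.4,-4.9]
    - [0,0,0,0,1.2,0.1,-1.7]

```text
clock: 20.23
tcp_pos: [0.5155, -0.1058, 0.0694]
tool_rot: [-2.756, -0.49, -0.62]
ft_force: [-2.3, 0.1, 1.3]
opening: 0.0295
```

```bash
python3 ck.py 0; python3 -c "
from h import *
print(arm.observe()['ft_torque']@(S@AX))"
```

```text
clock 20.225 q [-0.5647  0.4316  2.2208  1.6232  0.3595 -0.0039] tcp [ 0.5155 -0.1058  0.0694] dp [ 0.0012  0.0027 -0.0062] rv [-0.4743  0.1018  1.9397] n 1 per [ 0.0012  0.0027 -0.0062 -0.4743  0.1018  1.9397]
phi -0.03229060665941441 tool dp [-0.0034 -0.0007  0.0059] f [-2.2521  0.1405  1.3216] t [-0.2927  0.2775  0.5832] 0.029487604993829495
0.626395249121661
```

At the clockwise stop (axis torque +0.63 N·m). A touch more, then release and retreat.

apply_moves:
  targets:
    - [0,0,0,0,0.6,0.1,-0.9]
    - [0.5,0,0,0,0,0,0]
    - [1,0,0,0,0,0,0]
    - [1,0,0,0,0,0,0]
    - [1,0,0,0,0,0,0]
    - [1,-0.017,-0.002,0.025,0,0,0]
    - [1,-0.025,-0.003,0.036,0,0,0]
    - [1,-0.025,-0.003,0.036,0,0,0]

```text
clock: 21.22
tcp_pos: [0.4465, -0.1131, 0.1658]
tool_rot: [-2.749, -0.475, -0.639]
ft_force: [0.8, 0.1, 0.0]
opening: 0.0854
```

apply_moves:
  targets:
    - [1,-0.02,0,0.04,0,0,0]
    - [1,0,0,0,0,0,0]

```text
clock: 21.48
tcp_pos: [0.4251, -0.114, 0.2094]
tool_rot: [-2.751, -0.48, -0.64]
ft_force: [0.9, -0.7, -0.6]
opening: 0.0852
```

Run:
```python
from h import *
np.set_printoptions(precision=4,suppress=True)
d=grab('wrist','w9raw.png');t=grab('top','t9.png');s=grab('side','s9.png')
a=cv2.convertScaleAbs(cv2.resize(d['img'],(560,420))[40:340],alpha=1.2,beta=10)
x=cv2.resize(s['img'][165:255,225:315],(300,300),interpolation=cv2.INTER_CUBIC)
y=cv2.resize(t['img'][155:275,230:370],(260,300),interpolation=cv2.INTER_CUBIC)
cv2.imwrite('pics/final.png',np.vstack([a,np.hstack([x,y])]))
t0=cv2.imread('pics/top0.png');s0=cv2.imread('pics/side0.png')
df=cv2.absdiff(t0,t['img']).max(2);m=((df>60)*255).astype(np.uint8)
for c in cv2.findContours(m,0,2)[0]:
    if cv2.contourArea(c)>12: print(cv2.boundingRect(c))
```

```text
(314, 415, 9, 5)
(333, 410, 8, 6)
(259, 401, 7, 19)
(185, 392, 41, 28)
(269, 381, 36, 39)
(342, 380, 15, 40)
(220, 367, 10, 10)
(358, 366, 93, 54)
(491, 347, 5, 13)
(230, 347, 26, 73)
(200, 343, 35, 45)
(352, 340, 9, 5)
(244, 335, 105, 49)
(242, 333, 8, 7)
(497, 329, 63, 91)
(347, 326, 88, 55)
(386, 325, 8, 11)
(348, 307, 45, 32)
(372, 302, 10, 4)
(171, 250, 19, 6)
(320, 240, 62, 59)
(284, 208, 4, 14)
```

View pics/final.png

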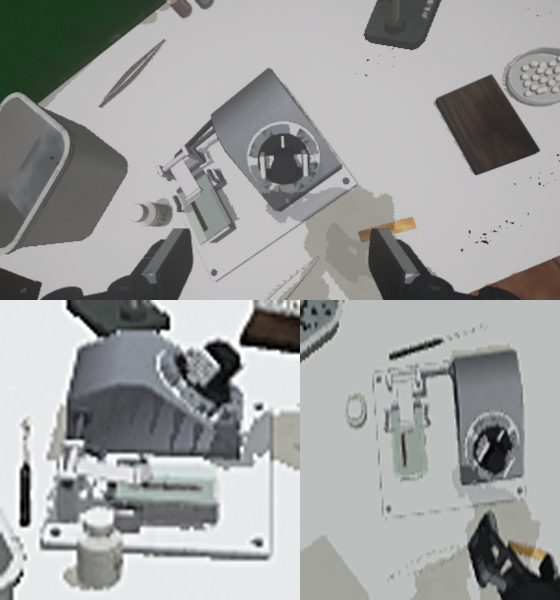

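The final view shows the plate on the stage with the clip down on it. The tabs stand out at about (265,168) and (308,165). The vials, tweezers, wedge, probe, pad and dish are undisturbed. One numeric check on tab spread, knob angle and clip height follows.

Run:
```python
from h import *
np.set_printoptions(precision=4,suppress=True)
d=dict(np.load('pics/wrist.npz'));H,Wd=d['depth'].shape
v,u=np.mgrid[0:H,0:Wd]; T=d['camera_from_world'];R=T[:3,:3];t=T[:3,3]
P=np.stack([u,v,np.ones_like(u)],-1)@np.linalg.inv(d['intrinsics']).T*d['depth'][...,None]
q=((P-t)@R-O)@S   # stand frame
br=d['img'].min(2)
uu=np.array([AX[2],0,-AX[0]]);r=q-GR;zk=r@AX;xu=r@uu;yy=r[...,1]
m=(np.hypot(xu,yy)<.034)&(zk>.002)&(zk<.016)&(br>75)
k=np.c_[xu[m],yy[m]]; A=k[k[:,1]>0];B=k[k[:,1]<=0];a=A.mean(0);b=B.mean(0)
print(len(A),len(B),a,b,'sep',np.linalg.norm(a-b),'phi',.6-np.arctan2(*(a-b)))
for n,x in(('plate',(-.02,.0,)),('foot',(.018,.026))):
    mm=(q[...,0]>x[0])&(q[...,0]<x[1])&(abs(q[...,1]-.055)<.01)&(q[...,2]>.02); print(n,mm.sum(),np.percentile(q[...,2][mm],[10,50,90]))
mm=(abs(q[...,1]-.055)<.02)&(abs(q[...,2]-.035)<.004)&(q[...,0]<.018);print('plate front x',np.percentile(q[...,0][mm],1))
```

```text
118 125 [0.0116 0.017 ] [-0.0124 -0.0184] sep 0.04273124866021947 phi 0.003995248326672529
plate 234 [0.0349 0.0359 0.0374]
foot 77 [0.0393 0.0408 0.042 ]
plate front x -0.038063021403111665
```

Everything agrees: φ = 0.004, tabs fully out, foot down on the plate, plate home. Handing in.

```bash
python3 -c "
from rig import arm
print(arm.finish_job())"
```

```text
the job is handed in; nothing more can be done
None
```

The plate is clamped home in the clip stand and the job is handed in, at about 21.6 s of the 72 s allowed. I pinched the tabs, turned the knob counter-clockwise to its stop and let it latch with the clip raised. Then I laid the plate on the stage, slid it against the rear stop, pinched again and turned the knob back clockwise until it latched.

Last checks before handing in:

| Check | Result |
|---|---|
| Knob angle | 0.004 rad, clip-down end |
| Tabs | Out; spread measured as when first latched |
| Plate top | 36 mm above the table (30 mm stage plus 6 mm plate) |
| Plate front edge | x ≈ −38 mm, about 1 mm from the fully-home position; it met the stop with a 21 N push |
| Plate alignment | Looked straight and centred between the guide lips before the clip came down |
| Clip | Top of its foot measured about 41 mm, so it is down on the plate; contact itself was not measured |
| Other objects | Stand area undisturbed in the final pictures; the black-cap vial was checked only by comparing top views, which showed no change where it stands |

- **Gripper opening:** it read about 29 mm at full pinch against the 32 mm given, and about 49 mm on the 50 mm plate. I took this as a gripper reading offset.
- **Stand position:** measurements of the stand disagreed by 2 to 3 mm at some base corners. I corrected for this with close-up looks before each grasp and before laying the plate.

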